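Clear the soap dish and pop the push-to-open lid

TASK

The soap dish is standing on the wooden push-to-open lid of the white vanity box. Without picking it up, push the dish off the lid sideways until it stands in the middle of the thin ribbed mat, then press the lid down near its front edge and let go so that its catch releases and the spring lifts it ajar. Leave the lid as it springs up, the dish upright on the mat, and the organizer, brush, trimmer and comb undisturbed.

Things in the scene. Friction and masses are not known exactly. Their poses are not given: they have to be found in the camera images.
- vanity: White countertop vanity box, fixed, 220 mm (its x, depth) x 480 mm (its y, width) x 90 mm high. Origin: centre of its underside, on the counter. Its own -x side is the front, towards the robot; its deck is level at 90 mm. The square wooden lid fills the middle of the deck; the ledges left and right of it (each 163 mm wide) are plain and level.
- lid (a joint): Hinge angle of the wooden lid, rad. 0: shut and latched. Negative: pressed in (stop at -0.06, about 8 mm at the press spot). Positive: open; the hinge runs along the vanity's y at the lid's far (+x) edge and the front edge rises. Once the catch has let go and the finger withdraws, the spring lifts the lid to about 0.4 rad (front edge about 60 mm up); it does not latch again.
- lid_centre (a point): Centre of the lid's top surface. The lid is 150 x 150 mm, 10 mm thick; shut, its top is level at 92 mm, 2 mm proud of the deck, and it spans -90 to +60 mm in the vanity's x and -75 to +75 mm in its y. Moves with the lid.
- press_spot (a point): Point on the lid's top, over the catch: midway along the front edge, 18 mm in from it; moves with the lid. Pressing here about 5 mm in (7 to 9 N) releases the catch; the released lid follows the finger up.
- dish: White ceramic open soap dish with a bar of soap, loose, 105 mm (its x) x 72 mm (its y) x 26 mm high, about 0.2 kg. Origin: centre of its underside; starts on the lid (92 mm high), its long side roughly along the vanity's x, turned up to 0.25 rad. Slides when pushed on its side.
- mat: Thin ribbed dark mat, 120 mm (its x) x 115 mm (its y), under 1 mm thick, no obstacle to sliding, lying on either the left or the right ledge of the vanity (centre about 165 mm from the vanity's middle). Origin: its centre at deck height (90 mm).
- organizer: Clear acrylic organizer with four compartments, loose, 100 mm (its x) x 80 mm (its y) x 60 mm high (contents to 69 mm), standing on the ledge opposite the mat. Origin: centre of its underside. Leave alone.
- brush: Shaving brush with wooden handle, 42 mm across, 104 mm tall, standing on the counter beyond the vanity's left (+y) end. Origin: centre of its underside. Leave alone.
- trimmer: Black cordless trimmer lying on the counter beyond the vanity's right (-y) end, 150 mm long (its x) with a 16 mm steel head at its +x end, 40 mm wide, 30 mm high. Origin: centre of the underside of its black case. Leave alone.
- comb: Steel comb lying crosswise on the counter in front of the vanity, 170 mm long (its y) x 28 mm x 5 mm. Origin: centre of its underside. Leave alone.
Not all that is in view belongs to the job. There is more than one size of the dish; the job needs the smallest.

How it is judged:
By the outcome, as a careful person would: the job done as asked, in the order asked, and still so for the second after the job is handed in, with the robot touching nothing.
It also fails if it takes over 50 s, if anything falls off the work surface, if the arm or the gripper's body presses on something with over 40 N, if the wrist force passes 120 N, or if a joint passes its speed limit or range.

ROBOT

A 7-joint arm with a two-finger parallel gripper is mounted at the origin on the work surface. World frame = base frame: x ahead of the robot, y to its left, z up, the work surface at z = 0. Lengths are in m, angles in rad, forces in N, time in s.
With the tool pointing down it reaches from about 0.425 to 0.925 m from the base axis. Payload 6.8 kg.
Tool frame: the origin (TCP) lies at the very end of the fingers, on their centre line; the grasp point (between the pads) lies 19 mm behind it; z points along the fingers, y is the line along which they close (so a half turn about z gives the same grasp; the last joint's range is limited). The gripper opens to 88 mm and grips with 3 to 60 N. Pads are 20 mm wide; open, the fingers measure 115 mm over their backs; the gripper's body (75 mm by 178 mm) begins 61 mm behind the grasp point.
Start: joints at [-1.309, 0.477, 0.022, 1.555, -0.011, 1.109, -0.083], TCP at [0.244, 0.629, 0.223] pointing down, gripper open.
Joint ranges: [-2.96, 2.96], [-0.34, 2.1], [-1.41, 1.46], [0.24, 2.44], [-1.37, 4.51], [0.17, 1.92], [-2.96, 2.96]. Speed limits (rad/s): [2.39, 2.39, 3.14, 3.14, 3.14, 3.14, 3.14].

INTERFACE

Orientations are given as a rotation vector (axis times angle).
In Python, from workcell import telemetry, vision, env gives the robot as it stands. The module is installed in compiled form; this text tells all that it offers.
- The arm moves only by the tool play_rows, never from a script. Its argument "commands" is a list of rows, each an object with "linear": the shift along the tool's x, y, z in units of 0.06 m (1.0 is 0.06 m), a list of three; "rot": the turn, a rotation vector about the tool's x, y, z in units of 1.5 rad (1.0 is 1.5 rad), a list of three; "jaw": the opening, from -1 (shut) to 1 (fully open). A call has 1 to 8 rows; each row shifts and turns the commanded pose from where the row before left it, along the tool's axes as they then stand; what a row does not reach is not made up. A row lasts 1/8 s, in which the tool goes at most 62.5 mm and 10.7 degrees, less where a joint would pass 70% of its speed; a pose out of reach is approached as far as the arm can. A call with a number of a shift or a turn outside -1 to 1 is refused whole. A call with a gripper value outside its range is refused whole. The fingers move at their own pace and stop on an object; "squeeze" is the grip in N (left out, the last holds). Time passes only in rows, so rows that do not move let the fingers close. It gives the time, the measured TCP pose, the force, the opening and the grip force at its end, in the units of the state.
- telemetry.sense(): the state, without advancing time (a new reading comes with each control period).
- vision.get_image(name): name is "scene" or "top"; returns a dict with "image" (384x512x3 uint8, red, green, blue), "z_map" (384x512 float32, m along the optical axis (not along the pixel's ray), 0 where there is no reading), "camera_matrix" (3x3 intrinsics, pixels), "distortion" ([k1, k2, p1, p2, k3] as OpenCV has them; the pictures are not rectified), "R" (3x3) and "t" (3): a world point X has camera coordinates R X + t. Camera axes: x right, y down, z forward; pixel columns grow to the right and rows downward; lengths in m; the calibration is good to about 2 mm. A picture is of the moment at which its call begins.
- env.hand_in(): hands the job in; it is judged then, once.
The state is a dict: "clock": time; "joint_positions": joint angles; "joint_velocities": joint speeds; "joint_torque": joint torques, N m; "position": TCP position; "ee_rot": TCP orientation; "ft_force": force on the tool from outside, world axes, zero at the start; "moment": the same for the moment, N m; "width": opening from 0.0 (shut) to 1.0 (fully open); "grip_force": force on a finger pad.
Only numpy, scipy, OpenCV 4.12 (cv2) and the standard library are available. Lean on these libraries where they do the work, as an engineer would, in place of code of your own. Each camera call takes 0.05 s, during which the arm holds its last target. There are 200 camera calls.

## Working session

There is one attempt and no reset: what is moved stays moved. The work goes in short steps, Python scripts to look and compute and a tool call to move; the robot and the scene stay as the last step left them, time stands still between calls to the robot, and variables do not carry over. Pictures are saved under pics/ and viewed, at most 10 in all, crops included, and the job is handed in when it is done.

Besides the shell and the picture viewer there is one more tool, called after "Request:" in YAML: its name, and indented under it one key for each argument. play_rows: Moves the arm, as the interface text tells. Shifts and turns lie within -1 to 1; 1 stands for 0.06 m of shift or 1.5 rad of turn. Its arguments: {"type":"object","properties":{"commands":{"type":"array","items":{"type":"object","properties":{"linear":{"type":"array","items":{"type":"number"}},"rot":{"type":"array","items":{"type":"number"}},"jaw":{"type":"number"}}}},"squeeze":{"type":"number"}},"required":["commands"]}

```bash
mkdir -p pics; cat > h.py <<'E'
import numpy as np, cv2
from workcell import telemetry, vision, env
def grab(n):
    d=vision.get_image(n); return d
def world(d):
    z=d["z_map"]; h,w=z.shape
    u,v=np.meshgrid(np.arange(w),np.arange(h))
    p=cv2.undistortPoints(np.stack([u,v],-1).reshape(-1,1,2).astype(np.float64),d["camera_matrix"],np.array(d["distortion"])).reshape(h,w,2)
    P=np.dstack([p[...,0]*z,p[...,1]*z,z])
    W=(P-np.array(d["t"]))@np.array(d["R"])
    W[z==0]=np.nan
    return W
def save(d,n):
    cv2.imwrite("pics/"+n,d["image"][...,::-1])
E
python3 - <<'E'
from h import *
for n in("top","scene"):
    d=grab(n); save(d,n+"1.png"); np.save(n+"1.npy",world(d)); print(-np.array(d["R"]).T@d["t"])
s=telemetry.sense(); print(s["position"],s["ee_rot"],s["clock"],s["ft_force"],s["width"])
E
```

```text
[0.51399268 0.01154963 1.10842248]
[ 1.17689146 -0.38564214  0.99282886]
[0.24380994 0.62886149 0.22178602] [-5.77535282e-01 -3.08789056e+00  2.53985681e-03] 0.1 [ 0.47977579 -0.38574279 -0.26930988] 1.0019499322026957
```

View pics/top1.png

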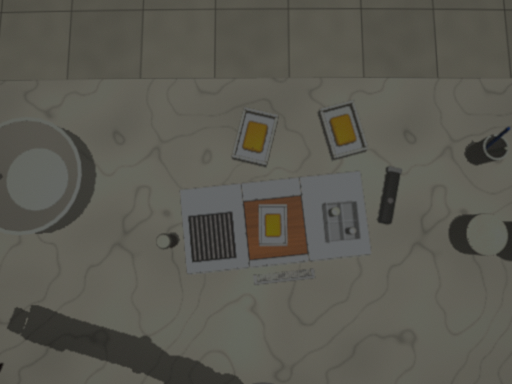

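View pics/scene1.png

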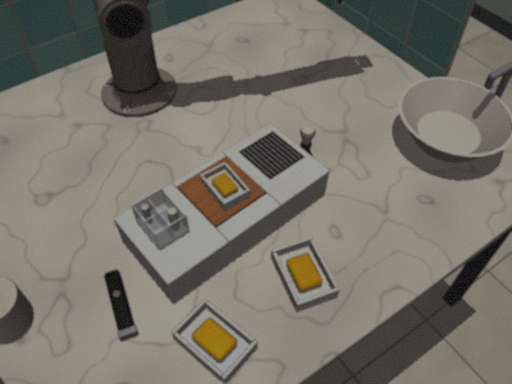

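The top view shows the lid at about (275,228) with the small dish at (273,225) on it. The mat is on the left ledge at (212,237), the organizer at (340,222), the comb at (284,277) and the brush at (165,241). Two larger dishes lie behind the box. Next I measure positions.

```bash
python3 - <<'E'
from h import *
W=np.load("top1.npy"); im=cv2.imread("pics/top1.png"); hsv=cv2.cvtColor(im,cv2.COLOR_BGR2HSV).astype(int)
def rep(n,m,k=None):
    m=m.astype(np.uint8)
    nl,l,st,c=cv2.connectedComponentsWithStats(m)
    if nl<2: print(n,"none");return
    j=1+np.argmax(st[1:,4]); P=W[l==j]; P=P[~np.isnan(P[:,2])]
    r=cv2.minAreaRect((P[:,:2]*1000).astype(np.float32))
    print(n,st[j,4],"ctr",np.round(r[0],1),"size",np.round(r[1],1),"ang",round(r[2],1),"z",np.round(np.nanpercentile(P[:,2],[2,50,98]),4))
Z=W[...,2]
roi=np.zeros(Z.shape,bool); roi[165:280,175:375]=1
rep("box",roi&(Z>.05)); 
r2=roi.copy(); r2[:,:240]=0; r2[:,310:]=0
rep("lid+dish",r2&(hsv[...,1]>90)&(hsv[...,0]<25)&(Z>.06))
rep("dish",r2&(Z>.0985))
r3=roi.copy(); r3[:,242:]=0
rep("mat",cv2.morphologyEx((r3&(hsv[...,2]<75)&(Z>.07)).astype(np.uint8),cv2.MORPH_CLOSE,np.ones((5,5))))
r4=roi.copy(); r4[:,:312]=0
rep("org",r4&(Z>.105))
print(np.round(W[228:250:7,160:174:4],3))
c=(slice(110,166),slice(230,282)); 
for p in [(230,180),(200,195),(240,225),(255,180),(237,212),(228,252),(225,273),(209,273),(277,284)]: print(p,np.round(W[p],3),im[p])
E
```

```text
box 15682 ctr [554.7 -33.1] size [223.9 482. ] ang 5.9 z [0.0844 0.0906 0.1482]
lid+dish 2053 ctr [539.5 -34.3] size [150.9 149.1] ang 5.9 z [0.0884 0.0922 0.0959]
dish 925 ctr [546.1 -28.1] size [ 70.9 103.5] ang 89.8 z [0.0987 0.1147 0.1209]
mat 2074 ctr [516.  129.5] size [119.5 116.2] ang 5.6 z [0.0864 0.0901 0.0939]
org 922 ctr [ 554.6 -199.9] size [100.4  82. ] ang 4.5 z [0.1072 0.1416 0.159 ]
[[[ 0.54   0.288 -0.003]
  [ 0.54   0.276 -0.001]
  [ 0.54   0.264  0.001]
  [   nan    nan    nan]]

 [[ 0.52   0.262  0.099]
  [ 0.52   0.252  0.099]
  [ 0.52   0.242  0.096]
  [ 0.52   0.25   0.01 ]]

 [[ 0.502  0.26   0.105]
  [   nan    nan    nan]
  [ 0.502  0.24   0.1  ]
  [ 0.501  0.241  0.049]]

 [[ 0.481  0.286 -0.002]
  [ 0.481  0.274  0.   ]
  [ 0.481  0.262  0.005]
  [ 0.481  0.251  0.001]]]
(230, 180) [ 0.535  0.23  -0.001] [ 90 100 100]
(200, 195) [0.611 0.174 0.091] [104 102 100]
(240, 225) [0.507 0.095 0.091] [56 57 60]
(255, 180) [0.465 0.228 0.005] [86 95 96]
(237, 212) [0.515 0.129 0.091] [70 71 72]
(228, 252) [0.538 0.025 0.095] [38 59 87]
(225, 273) [ 0.545 -0.028  0.115] [ 11  89 100]
(209, 273) [ 0.586 -0.029  0.099] [103 102 100]
(277, 284) [ 0.404 -0.062  0.002] [87 92 93]
```

The measured sizes match the ones given: vanity yaw about 0.103, dish at (0.546,-0.028), mat at (0.516,0.1295). I move at height to the dish's right side.

Request:
play_rows:
  commands:
    - {"linear": [-0.65,-0.67,0],"rot": [0,0,0],"jaw": 0.3}
    - {"linear": [-0.65,-0.67,0],"rot": [0,0,0],"jaw": 0.3}
    - {"linear": [-0.65,-0.67,0],"rot": [0,0,0],"jaw": 0.3}
    - {"linear": [-0.65,-0.67,0],"rot": [0,0,0],"jaw": 0.3}
    - {"linear": [-0.65,-0.67,0],"rot": [0,0,0],"jaw": 0.3}
    - {"linear": [-0.65,-0.67,0],"rot": [0,0,0],"jaw": 0.3}
    - {"linear": [-0.65,-0.67,0],"rot": [0,0,0],"jaw": 0.3}

```text
clock: 0.98
position: [0.3971, 0.2664, 0.2226]
ee_rot: [-0.577, -3.088, 0.0]
ft_force: [1.0, 0.5, 1.3]
width: 0.648
grip_force: 0.0
```

Request:
play_rows:
  commands:
    - {"linear": [-0.65,-0.67,0],"rot": [0,0,0],"jaw": 0.3}
    - {"linear": [-0.65,-0.67,0],"rot": [0,0,0],"jaw": 0.3}
    - {"linear": [-0.65,-0.67,0],"rot": [0,0,0],"jaw": 0.3}
    - {"linear": [-0.65,-0.67,0],"rot": [0,0,0],"jaw": 0.3}
    - {"linear": [-0.65,-0.67,0],"rot": [0,0,0],"jaw": 0.3}
    - {"linear": [-0.65,-0.67,0],"rot": [0,0,0],"jaw": 0.3}
    - {"linear": [-0.65,-0.67,0],"rot": [0,0,0],"jaw": 0.3}

```text
clock: 1.85
position: [0.5499, -0.0942, 0.2225]
ee_rot: [-0.577, -3.088, -0.0]
ft_force: [0.7, 0.1, 0.0]
width: 0.65
grip_force: 0.0
```

Request:
play_rows:
  commands:
    - {"linear": [0,0,0],"rot": [0,0,0.105],"jaw": 0.3}
    - {"linear": [0,0,0],"rot": [0,0,0.105],"jaw": 0.3}
    - {"linear": [0,0,0],"rot": [0,0,0.105],"jaw": 0.3}
    - {"linear": [0,0,0],"rot": [0,0,0.105],"jaw": 0.3}
    - {"linear": [0,0,0],"rot": [0,0,0.105],"jaw": 0.3}
    - {"linear": [0,0,0],"rot": [0,0,0.105],"jaw": 0.3}
    - {"linear": [0,0,0],"rot": [0,0,0.105],"jaw": 0.3}
    - {"linear": [0,0,0],"rot": [0,0,0],"jaw": 0.3}

```text
clock: 2.85
position: [0.5494, -0.0926, 0.2223]
ee_rot: [-2.107, -2.329, 0.001]
ft_force: [-0.5, -0.4, -1.0]
width: 0.65
grip_force: 0.0
```

```bash
cat >> h.py <<'E'
from scipy.spatial.transform import Rotation as Ro
C=np.array([.5547,-.0331]); TH=.1015
def w2b(p): d=np.array(p)[:2]-C; c,s=np.cos(TH),np.sin(TH); return np.array([c*d[0]+s*d[1],-s*d[0]+c*d[1]])
def b2w(b): c,s=np.cos(TH),np.sin(TH); return C+[c*b[0]-s*b[1],s*b[0]+c*b[1]]
def plan(bx,by,z,yaw=TH):
    "units to go, to box point, tool y along yaw"
    s=telemetry.sense(); R=Ro.from_rotvec(s["ee_rot"])
    g=np.r_[b2w([bx,by]),z]
    T=Ro.from_matrix(np.array([[-np.sin(yaw),np.cos(yaw),0],[np.cos(yaw),np.sin(yaw),0],[0,0,-1]]).T.T.reshape(3,3)).as_matrix()
    Y=np.array([np.cos(yaw),np.sin(yaw),0]); Z=np.array([0,0,-1.]); X=np.cross(Y,Z)
    T=Ro.from_matrix(np.c_[X,Y,Z])
    print("t",s["clock"],"pos",np.round(s["position"],4),"box",np.round(w2b(s["position"]),4),"F",np.round(s["ft_force"],1),"w",round(s["width"],3))
    print("toolX",np.round(R.as_matrix()[:,0],3),"lin(units)",np.round(R.inv().apply(g-s["position"])/.06,3),"rot(units)",np.round((R.inv()*T).as_rotvec()/1.5,3))
E
sed -i '/as_matrix())\?$/!b' h.py; sed -i '/T.T.reshape/d' h.py
python3 -c "
from h import *
plan(-.008,-.065,.101)"
```

```text
t 2.85 pos [ 0.5494 -0.0926  0.2223] box [-0.0113 -0.0586] F [-0.5 -0.4 -1. ] w 0.65
toolX [-0.1    0.995 -0.   ] lin(units) [-0.106  0.057  2.022] rot(units) [-0.001  0.    -0.001]
```

Request:
play_rows:
  commands:
    - {"linear": [-0.12,0.06,0.6],"rot": [0,0,0],"jaw": 0.3}
    - {"linear": [0,0,0.6],"rot": [0,0,0],"jaw": 0.3}
    - {"linear": [0,0,0.4],"rot": [0,0,0],"jaw": 0.3}
    - {"linear": [0,0,0.3],"rot": [0,0,0],"jaw": 0.3}
    - {"linear": [0,0,0.12],"rot": [0,0,0],"jaw": 0.3}
    - {"linear": [0,0,0],"rot": [0,0,0],"jaw": 0.3}
    - {"linear": [0,0,0],"rot": [0,0,0],"jaw": 0.3}

```text
clock: 3.72
position: [0.5546, -0.0997, 0.1023]
ee_rot: [2.108, 2.328, 0.002]
ft_force: [0.4, 0.3, 0.6]
width: 0.649
grip_force: 0.0
```

```bash
python3 -c "
from h import *
plan(-.008,-.065,.101)
d=grab('scene');cv2.imwrite('pics/s2.png',cv2.resize(d['image'][100:290,100:350,::-1],None,fx=3,fy=3))"
```

```text
t 3.725 pos [ 0.5546 -0.0997  0.1023] box [-0.0069 -0.0662] F [0.4 0.3 0.6] w 0.649
toolX [-0.099  0.995 -0.   ] lin(units) [ 0.02  -0.019  0.021] rot(units) [ 0.001  0.    -0.002]
```

View pics/s2.png

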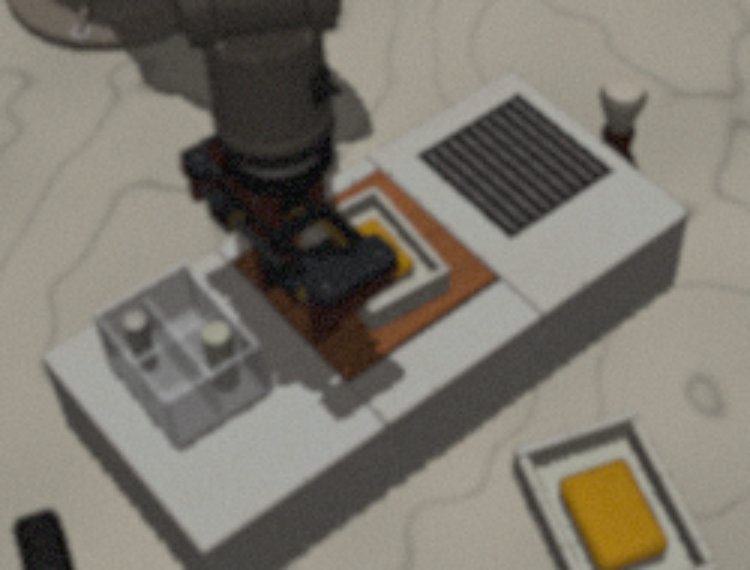

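The fingers are clear of the dish on its right, above the lid. I push slowly towards the mat.

Request:
play_rows:
  commands:
    - {"linear": [0.15,0,0],"rot": [0,0,0],"jaw": 0.3}
    - {"linear": [0.15,0,0],"rot": [0,0,0],"jaw": 0.3}
    - {"linear": [0.12,0,0],"rot": [0,0,0],"jaw": 0.3}
    - {"linear": [0.12,0,0],"rot": [0,0,0],"jaw": 0.3}
    - {"linear": [0.12,0,0],"rot": [0,0,0],"jaw": 0.3}
    - {"linear": [0.12,0,0],"rot": [0,0,0],"jaw": 0.3}

```text
clock: 4.53
position: [0.5493, -0.0528, 0.1015]
ee_rot: [2.109, 2.328, -0.0]
ft_force: [-0.0, -1.4, 1.3]
width: 0.646
grip_force: 0.8
```

Request:
play_rows:
  commands:
    - {"linear": [0.15,-0.015,0],"rot": [0,0,0],"jaw": 0.3}
    - {"linear": [0.15,-0.015,0],"rot": [0,0,0],"jaw": 0.3}
    - {"linear": [0.15,-0.015,0],"rot": [0,0,0],"jaw": 0.3}
    - {"linear": [0.15,-0.015,0],"rot": [0,0,0],"jaw": 0.3}
    - {"linear": [0.15,-0.015,0],"rot": [0,0,0],"jaw": 0.3}
    - {"linear": [0.15,-0.015,0],"rot": [0,0,0],"jaw": 0.3}

```text
clock: 5.28
position: [0.5385, 0.0008, 0.1015]
ee_rot: [2.109, 2.328, -0.0]
ft_force: [0.3, -1.8, 1.2]
width: 0.649
grip_force: 1.1
```

```bash
cat >> h.py <<'E'
def soap(d):
    "soap (yellow) rectangle and dish points above the deck, box frame"
    W=world(d); hsv=cv2.cvtColor(d["image"],cv2.COLOR_RGB2HSV).astype(int)
    B=(W[...,:2]-C)@np.array([[np.cos(TH),-np.sin(TH)],[np.sin(TH),np.cos(TH)]])
    ok=(abs(B[...,0])<.1)&(abs(B[...,1])<.235)&(W[...,2]>.09)
    y=ok&(hsv[...,1]>200)&(hsv[...,0]>17)&(hsv[...,0]<35)
    r=cv2.minAreaRect((B[y]*1000).astype(np.float32)); print("soap",y.sum(),np.round(r[0],1),np.round(r[1],1),round(r[2],1))
    c=np.array(r[0])/1000
    D=ok&(np.hypot(*np.moveaxis(B-c,-1,0))<.072)&(W[...,2]>.1)&(W[...,2]<.123)&((hsv[...,2]>70)|y)
    r=cv2.minAreaRect((B[D]*1000).astype(np.float32)); print("dish",D.sum(),np.round(r[0],1),np.round(r[1],1),round(r[2],1))
E
python3 -c "
from h import *
plan(-.022,.119,.101)
d=grab('top');soap(d);cv2.imwrite('pics/t3.png',cv2.resize(d['image'][150:290,160:390,::-1],None,fx=3,fy=3))"
```

```text
t 5.275 pos [0.5385 0.0008 0.1015] box [-0.0127  0.0354] F [ 0.3 -1.8  1.2] w 0.649
toolX [-0.098  0.995 -0.   ] lin(units) [ 1.394 -0.16   0.008] rot(units) [ 0.     0.    -0.002]
soap 0 [0. 0.] [0. 0.] 0.0
dish 0 [0. 0.] [0. 0.] 0.0
```

View pics/t3.png

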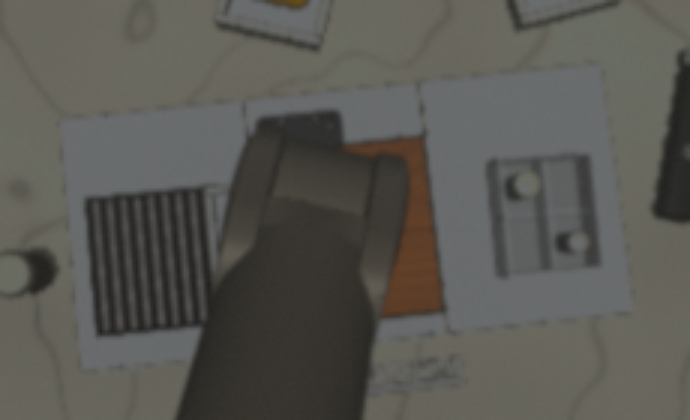

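From the top the arm hides the dish; only its leading edge shows, at the mat (crop x about 210). I carry on and measure with the scene camera.

Request:
play_rows:
  commands:
    - {"linear": [0.15,-0.015,0],"rot": [0,0,0],"jaw": 0.3}
    - {"linear": [0.15,-0.015,0],"rot": [0,0,0],"jaw": 0.3}
    - {"linear": [0.15,-0.015,0],"rot": [0,0,0],"jaw": 0.3}
    - {"linear": [0.15,-0.015,0],"rot": [0,0,0],"jaw": 0.3}
    - {"linear": [0.15,-0.015,0],"rot": [0,0,0],"jaw": 0.3}
    - {"linear": [0.1,-0.01,0],"rot": [0,0,0],"jaw": 0.3}
    - {"linear": [0.0,0,0],"rot": [0,0,0],"jaw": 0.3}

```text
clock: 6.2
position: [0.5285, 0.0512, 0.1015]
ee_rot: [-2.108, -2.329, -0.0]
ft_force: [-0.1, 0.1, 0.4]
width: 0.651
grip_force: 0.0
```

```bash
python3 -c "
from h import *
plan(-.022,.119,.101)
d=grab('scene');soap(d);cv2.imwrite('pics/s4.png',cv2.resize(d['image'][100:290,100:350,::-1],None,fx=3,fy=3))"
```

```text
t 6.2 pos [0.5285 0.0512 0.1015] box [-0.0175  0.0866] F [-0.1  0.1  0.4] w 0.651
toolX [-0.099  0.995  0.   ] lin(units) [ 0.541 -0.075  0.008] rot(units) [-0.    -0.    -0.001]
soap 2 [-15.1  75.8] [31.9  0. ] -105.6
dish 78 [-17.5 103.2] [101.6  46.9] 7.8
```

View pics/s4.png

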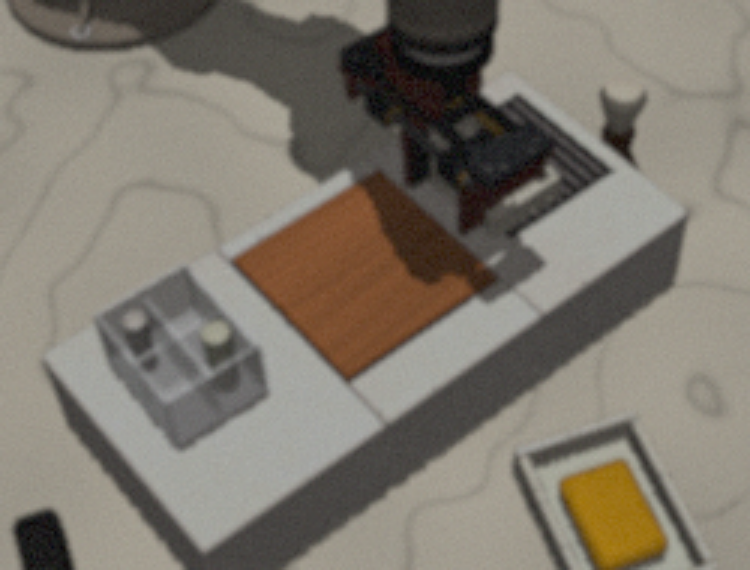

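The dish is ahead of the fingers, upright, partly on the mat (crop 530,205). I push 20 mm more, then draw back to measure.

Request:
play_rows:
  commands:
    - {"linear": [0.12,-0.015,0],"rot": [0,0,0],"jaw": 0.3}
    - {"linear": [0.12,-0.015,0],"rot": [0,0,0],"jaw": 0.3}
    - {"linear": [0.08,-0.01,0],"rot": [0,0,0],"jaw": 0.3}
    - {"linear": [0.0,0,0],"rot": [0,0,0],"jaw": 0.3}
    - {"linear": [-0.5,0,0],"rot": [0,0,0],"jaw": 0.3}
    - {"linear": [-1,0,0],"rot": [0,0,0],"jaw": 0.3}
    - {"linear": [-1,0,0],"rot": [0,0,0],"jaw": 0.3}
    - {"linear": [0,0,0],"rot": [0,0,0],"jaw": 0.3}

```text
clock: 7.25
position: [0.5386, -0.0857, 0.1019]
ee_rot: [2.119, 2.317, -0.002]
ft_force: [0.4, 0.1, -0.9]
width: 0.649
grip_force: 0.0
```

```bash
python3 -c "
from h import *
plan(-.022,.119,.101)
d=grab('scene');soap(d)
d=grab('top');soap(d);cv2.imwrite('pics/t5.png',cv2.resize(d['image'][150:290,160:390,::-1],None,fx=3,fy=3))"
```

```text
t 7.25 pos [ 0.5386 -0.0857  0.1019] box [-0.0214 -0.0507] F [ 0.4  0.1 -0.9] w 0.649
toolX [-0.089  0.996 -0.002] lin(units) [ 2.828 -0.044  0.008] rot(units) [ 0.     0.001 -0.008]
soap 240 [-9.8 48.6] [239.8 149.1] 89.9
dish 36 [ -7.3 118.4] [ 4.1 37.4] 88.9
soap 210 [-24.6 152. ] [32.6 49.6] 88.7
dish 721 [-23.6 152.3] [ 72.1 104.8] 89.9
```

View pics/t5.png

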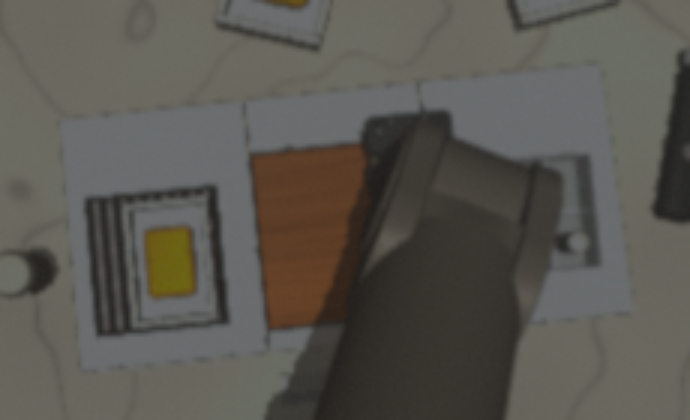

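The dish is at box (-23.6,152.3), square to the mat, whose centre is (-21.8,165.7). One more push of 13.4 mm is needed.

Request:
play_rows:
  commands:
    - {"linear": [0.9,-0.04,0],"rot": [0,0,-0.008],"jaw": 0.3}
    - {"linear": [0.9,0,0],"rot": [0,0,0],"jaw": 0.3}
    - {"linear": [0.5,0,0],"rot": [0,0,0],"jaw": 0.3}
    - {"linear": [0.15,0,0],"rot": [0,0,0],"jaw": 0.3}
    - {"linear": [0,0,0],"rot": [0,0,0],"jaw": 0.3}

```text
clock: 7.98
position: [0.5208, 0.0667, 0.1014]
ee_rot: [-2.093, -2.343, 0.0]
ft_force: [0.1, -0.3, -0.1]
width: 0.651
grip_force: 0.0
```

```bash
python3 -c "
from h import *
plan(-.021,.119,.101)"
```

```text
t 7.975 pos [0.5208 0.0667 0.1014] box [-0.0236  0.1028] F [ 0.1 -0.3 -0.1] w 0.651
toolX [-0.112  0.994 -0.   ] lin(units) [0.27  0.046 0.006] rot(units) [-0.     0.     0.007]
```

Request:
play_rows:
  commands:
    - {"linear": [0.0,0,0],"rot": [0,0,0.007],"jaw": 0.3}
    - {"linear": [0.07,0.01,0],"rot": [0,0,0],"jaw": 0.3}
    - {"linear": [0.07,0.012,0],"rot": [0,0,0],"jaw": 0.3}
    - {"linear": [0.07,0.012,0],"rot": [0,0,0],"jaw": 0.3}
    - {"linear": [0.06,0.012,0],"rot": [0,0,0],"jaw": 0.3}
    - {"linear": [0,0,0],"rot": [0,0,0],"jaw": 0.3}

```text
clock: 8.72
position: [0.5223, 0.0831, 0.1014]
ee_rot: [-2.107, -2.33, -0.001]
ft_force: [-0.6, -0.5, 0.6]
width: 0.65
grip_force: 0.0
```

Request:
play_rows:
  commands:
    - {"linear": [-0.4,0,0],"rot": [0,0,0],"jaw": 0.3}
    - {"linear": [-0.8,0,0],"rot": [0,0,0],"jaw": 0.3}
    - {"linear": [-0.5,0,-0.6],"rot": [0,0,0],"jaw": -1}
    - {"linear": [-0.5,0,0],"rot": [0,0,0],"jaw": -1}
    - {"linear": [-0.5,0,0],"rot": [0,0,0],"jaw": -1}
    - {"linear": [0,0,0],"rot": [0,0,0],"jaw": -1}
    - {"linear": [0,0,0],"rot": [0,0,0],"jaw": -1}

```text
clock: 9.6
position: [0.5383, -0.0777, 0.1372]
ee_rot: [-2.106, -2.33, -0.0]
ft_force: [-0.6, -0.1, -0.2]
width: 0.121
grip_force: 0.0
```

```bash
python3 -c "
from h import *
plan(-.072,0,.101)
d=grab('top');soap(d)"
```

```text
t 9.6 pos [ 0.5383 -0.0777  0.1372] box [-0.0208 -0.0427] F [-0.6 -0.1 -0.2] w 0.121
toolX [-0.1    0.995  0.001] lin(units) [ 0.711 -0.853  0.604] rot(units) [-0.    -0.001 -0.001]
soap 163 [-22.3 163.9] [32.9 48.3] 85.8
dish 722 [-21.2 164.8] [104.7  72.1] 0.3
```

The dish is within 1 mm of the mat's centre and square to it. Now to the press spot with the fingers closed.

Request:
play_rows:
  commands:
    - {"linear": [0.36,-0.43,0],"rot": [0,0,0],"jaw": -1}
    - {"linear": [0.35,-0.42,0],"rot": [0,0,0],"jaw": -1}
    - {"linear": [0,0,0.3],"rot": [0,0,0],"jaw": -1}
    - {"linear": [0,0,0.3],"rot": [0,0,0],"jaw": -1}
    - {"linear": [0,0,0],"rot": [0,0,0],"jaw": -1}
    - {"linear": [0,0,0],"rot": [0,0,0],"jaw": -1}

```text
clock: 10.4
position: [0.4837, -0.0409, 0.1019]
ee_rot: [2.107, 2.33, 0.001]
ft_force: [1.0, -0.2, -0.2]
width: 0.007
grip_force: 0.0
```

```bash
python3 -c "
from h import *
plan(-.072,0,.092)"
```

```text
t 10.4 pos [ 0.4837 -0.0409  0.1019] box [-0.0714 -0.0006] F [ 1.  -0.2 -0.2] w 0.007
toolX [-0.101  0.995  0.   ] lin(units) [ 0.01  -0.009  0.164] rot(units) [ 0. -0. -0.]
```

Request:
play_rows:
  commands:
    - {"linear": [0,0,0.1],"rot": [0,0,0],"jaw": -1}
    - {"linear": [0,0,0.06],"rot": [0,0,0],"jaw": -1}
    - {"linear": [0,0,0.04],"rot": [0,0,0],"jaw": -1}
    - {"linear": [0,0,0.04],"rot": [0,0,0],"jaw": -1}
    - {"linear": [0,0,0],"rot": [0,0,0],"jaw": -1}

```text
clock: 11.02
position: [0.4833, -0.0413, 0.0873]
ee_rot: [-2.107, -2.329, -0.001]
ft_force: [-2.5, 0.9, 6.2]
width: 0.005
grip_force: 3.0
```

Request:
play_rows:
  commands:
    - {"linear": [0,0,0.025],"rot": [0,0,0],"jaw": -1}
    - {"linear": [0,0,0],"rot": [0,0,0],"jaw": -1}
    - {"linear": [0,0,0],"rot": [0,0,0],"jaw": -1}

```text
clock: 11.4
position: [0.4833, -0.0413, 0.0859]
ee_rot: [-2.107, -2.329, -0.001]
ft_force: [-2.6, 0.8, 7.6]
width: 0.003
grip_force: 3.6
```

Request:
play_rows:
  commands:
    - {"linear": [0,0,0.01],"rot": [0,0,0],"jaw": -1}
    - {"linear": [0,0,0],"rot": [0,0,0],"jaw": -1}
    - {"linear": [0,0,-0.1],"rot": [0,0,0],"jaw": -1}
    - {"linear": [0,0,-0.15],"rot": [0,0,0],"jaw": -1}
    - {"linear": [0,0,-0.2],"rot": [0,0,0],"jaw": -1}
    - {"linear": [0,0,-0.3],"rot": [0,0,0],"jaw": -1}

```text
clock: 12.15
position: [0.483, -0.0417, 0.1306]
ee_rot: [-2.108, -2.329, 0.001]
ft_force: [0.8, 0.4, 0.5]
width: 0.0
grip_force: 0.1
```

Request:
play_rows:
  commands:
    - {"linear": [0,0,-0.4],"rot": [0,0,0],"jaw": -1}
    - {"linear": [0,0,-0.5],"rot": [0,0,0],"jaw": -1}
    - {"linear": [0,0,-0.7],"rot": [0,0,0],"jaw": -1}
    - {"linear": [0,0,-0.8],"rot": [0,0,0],"jaw": -1}
    - {"linear": [0,0,-0.3],"rot": [0,0,0],"jaw": -1}
    - {"linear": [0,0,0],"rot": [0,0,0],"jaw": -1}

```text
clock: 12.9
position: [0.4836, -0.0417, 0.2932]
ee_rot: [2.107, 2.329, 0.004]
ft_force: [0.4, 0.3, -1.0]
width: 0.006
grip_force: 0.0
```

Request:
play_rows:
  commands:
    - {"linear": [-0.8,0,0],"rot": [0,0,0],"jaw": -1}
    - {"linear": [-0.9,0,0],"rot": [0,0,0],"jaw": -1}
    - {"linear": [-0.9,0,0],"rot": [0,0,0],"jaw": -1}
    - {"linear": [-0.9,0,0],"rot": [0,0,0],"jaw": -1}
    - {"linear": [-0.9,0,0],"rot": [0,0,0],"jaw": -1}
    - {"linear": [0,0,0],"rot": [0,0,0],"jaw": -1}
    - {"linear": [0,0,0],"rot": [0,0,0],"jaw": -1}

```text
clock: 13.78
position: [0.509, -0.3033, 0.2906]
ee_rot: [-2.106, -2.327, 0.001]
ft_force: [0.5, 0.4, 0.3]
width: 0.002
grip_force: 0.0
```

```bash
python3 -c "
from h import *
plan(-.072,0,.2)
d=grab('top');soap(d)
d=grab('scene');cv2.imwrite('pics/s6.png',cv2.resize(d['image'][60:350,60:390,::-1],None,fx=2,fy=2))"
```

```text
t 13.775 pos [ 0.509  -0.3033  0.2906] box [-0.0728 -0.2642] F [0.5 0.4 0.3] w 0.002
toolX [-0.099  0.995  0.001] lin(units) [4.402 0.009 1.515] rot(units) [-0.002 -0.001 -0.001]
soap 161 [-22.7 163.8] [31.1 48.4] 88.3
dish 716 [-21.3 164.9] [104.8  71.7] 0.0
```

View pics/s6.png

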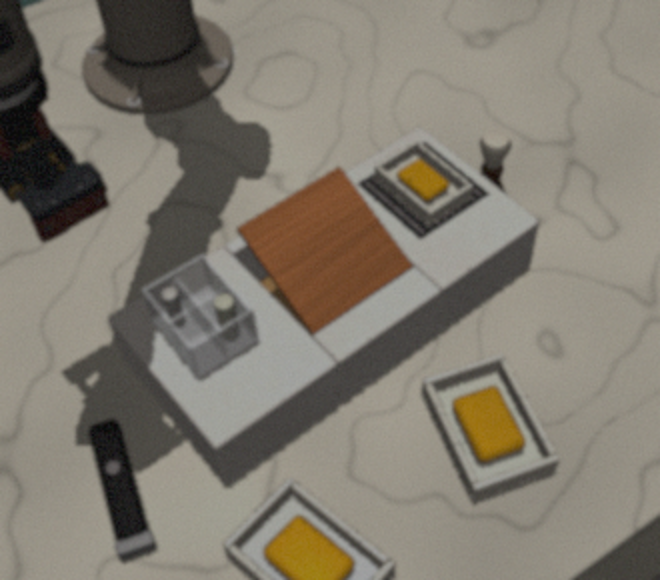

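The lid is ajar (crop 325,250), the dish stands centred on the mat (425,185), and the organizer, brush and trimmer have not moved. The arm is clear of everything, so I hand in.

```bash
python3 -c "
from h import *
print(env.hand_in())"
```

```text
the job is handed in; nothing more can be done
None
```

The job is handed in: the dish stands upright within about 1 mm of the mat's centre, the lid sprang ajar after the press, and in the last picture the organizer, brush and trimmer looked undisturbed (the comb was not in view; the arm never went near it).

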